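Lock the safety cap on the solvent tin

TASK

Close the solvent tin in the bench cradle with its loose push-and-turn safety cap, the black one with the grip bar: set its lugs down through the gaps in the tin's collar, press it against its spring and, keeping it pressed, turn it clockwise until the lugs have passed the catch and spring up behind it, then let go so that it stays locked. Press firmly but do not ram or wrench it: keep the load on the tin, pressing and turning together, below about 35 N. Leave the other things on the bench where they are.

Things in the scene. Friction and masses are not known exactly. Their poses are not given: they have to be found in the camera images.
- cap: Loose black safety cap, 60 g, standing on its plug, any yaw; the same after a half turn; it may have swapped places with the jar lid. Origin: centre of the plug's underside, z up. Upward: plug 34 mm across (foot tapered to 31), 15.5 mm high; round flange 58 mm across, from 15.5 to 21.5 mm; grip bar from 21.5 to 45 mm, 44 mm long along the cap's x, 13 mm thick along its y.
- lug (a point): Outer end of one of the cap's two lugs, 4 mm above the cap's origin and 23 mm out on its +x; the other is opposite on -x, so the lugs are in line with the grip bar. Lugs: 12 mm wide, 6.5 mm high, from the plug's underside up. Turning load counts too: twisting a barred cap with 0.4 N m loads the two lugs with about 20 N each.
- can: Steel solvent tin (130 x 86 mm, 120 mm high) held in a plywood cradle screwed to the bench (190 x 140 mm, walls to 57 mm). Origin: under the cradle's centre on the bench, z up. A grey collar (outer shell 58 mm across, bore 50, 24 mm high) stands centred on the tin's top. The x axis (long side) is where the locked cap's bar points; two ribs outside the collar mark it.
- mouth (a point): Nominal centre of the collar's mouth at rim level, 166 mm above the bench; axes as the tin's. The tin stands on packing of unknown thickness, so the real rim is up to 9 mm higher or lower than this (not measured, different each time; firm under load). Fully down is when the cap's flange meets the rim, cap origin 15.5 mm below it: find it by feel.
- gap (a point): Middle of one of two opposite gaps, 54 degrees wide, between the collar's two inward lips (lips 3 mm thick, bore 38 mm between them), 22 mm from the axis at nominal rim level, 62 degrees counter-clockwise from above of the tin's +x. The cap enters with bar and lugs in line with the gaps (8 degrees of play either way), then turns 62 degrees clockwise.
- catch (a point): Nominal foot of a catch tooth, 22 mm out at the start of a lip (one opposite too); it hangs 4.5 mm below the lip. Lugs pass it only while the cap is within 1.5 mm of fully down. Behind it they rise 6 mm when let go, into a pocket centred on the tin's x axis. A firm stop ends the turn 4 degrees past 62; another bars turning the wrong way.
- seal_top (a point): Nominal top of the rubber seal disc (29 mm across) on a spring in the collar, 4.5 mm below the rim, where it first meets the cap's plug; shares the rim's unknown offset. It pushes back 1.1 N per mm: 5.5 N locked (cap origin 9.5 mm below the real rim), 12 N fully down (15.5 mm below); beyond that the parts are rigid and the load shoots up.
- jarlid: a plain round black jar lid, a disc 52 mm across and 18 mm high with no bar on it, flat on the bench; origin under its centre. Bystander (not the safety cap)
- picket: a flat pine fence picket with one pointed end, 260 x 50 x 18 mm, lying on the bench; origin under its middle. Bystander
- offcut: a pine offcut, 90 x 45 x 30 mm; origin under its centre. Bystander
- mallet: a hammer lying on the bench; origin under its middle. Bystander
- screwjar: a clear jar with a steel lid, 60 mm across, 75 mm high; origin under its centre. Bystander
- glue: a white glue bottle, 60 mm across, 170 mm high; origin under its centre. Bystander
- sander: a cork sanding block, 110 x 60 x 35 mm; origin under its centre. Bystander
- driver: a screwdriver lying on the bench; origin under its middle. Bystander
Things that resemble listed ones, but are neither listed nor needed, are in the scene too. Of the things like the cap, leave any that is green or purple; of the rest the larger one is meant.

How it is judged:
On the way:
1. the cap is pressed on the seal with its lugs in the collar's gaps, not yet turned (horizontal distance between cap and mouth below 0.005 m and contact force between cap and can above 3 N and angle between the x axis of cap and the x axis of can, either way round between 0.9 and 1.26 rad), for 0.1 s.
At the end, for the whole second after the job is handed in: The cap rests in the collar, centred within 5 mm, upright within 4 degrees, its bar along the tin's x axis within 0.1 rad, its lugs held under the lips by the spring: contact load between cap and tin 6 to 16 N (lying loose on the lips: under 2 N; jammed under the teeth: over 18 N) (horizontal distance between cap and mouth below 0.005 m and contact force between cap and can between 6 and 16 N and angle between the x axis of cap and the x axis of can, either way round below 0.1 rad and angle between cap's own z axis and vertical below 0.07 rad and linear speed of cap below 0.02 m/s); the robot touches nothing.
It fails at once if the tin, collar or seal is loaded with more than 40 N (pressing and turning loads together) (contact force between can and anything else above 40 N).
It fails at once if a bystander is moved by more than 40 mm (distance of any of jarlid, picket, offcut, mallet, screwjar, glue, sander, driver from where it was at the start of the episode above 0.04 m).
It also fails if it takes over 58 s, if anything falls off the work surface, if the arm or the gripper's body presses on something with over 40 N, if the wrist force passes 120 N, or if a joint passes its speed limit or range.

ROBOT

A 6-joint arm with a two-finger parallel gripper is mounted at the origin on the work surface. World frame = base frame: x ahead of the robot, y to its left, z up, the work surface at z = 0. Lengths are in m, angles in rad, forces in N, time in s.
With the tool pointing down it reaches from about 0.325 to 0.9 m from the base axis. Payload 6.1 kg.
Tool frame: the origin (TCP) lies at the very end of the fingers, on their centre line; the grasp point (between the pads) lies ctrl.grasp_offset behind it (ctrl.grasp_offset is the distance from the TCP to the grasp point, in m); x points along the fingers, y is the direction in which the jaws open and shut, and the axes are right-handed (so a half turn about x gives the same grasp; the last joint's range is limited). The gripper opens to 87 mm and grips with 3 to 60 N. Pads are 19 mm wide; open, the fingers measure 117 mm over their backs; the gripper's body (75 mm by 190 mm) begins 51 mm behind the grasp point.
Start: joints at [1.136, 0.22, 1.526, -0, 1.395, -0.126], TCP at [0.19, 0.595, 0.223] pointing down, gripper open.
Joint ranges: [-2.98, 2.98], [-0.91, 2.08], [0.09, 2.57], [-1.24, 4.39], [0.2, 2.65], [-2.68, 2.68]. Speed limits (rad/s): [2.57, 2.57, 3.01, 3.14, 3.14, 3.14].

INTERFACE

Orientations are given as a rotation vector (axis times angle).
In Python, from workcell import ctrl, vision gives the robot as it stands.
- The arm moves only by the shell command python3 -m creep 'ROWS' [OPENING] [FORCE]. ROWS is JSON, a list of rows, each an object of numbers: "x", "y", "z": the shift along the world's x, y, z each as a share of 25 cm, from -1 to 1; "spin": the turn about the world's z as a share of 30 degrees, from -1 to 1. In form: [{"x": .., "y": .., "z": .., "spin": ..}, ...]. A call has 1 to 20 rows; each row is the pose to reach, as a shift and turn from the pose commanded when the call began; what a row does not reach only later rows make up. A row lasts 1/10 s, in which the tool goes at most 50 mm and 8.59 degrees, less where a joint would pass 70% of its speed; a pose out of reach is approached as far as the arm can. A call with a number of a shift or a turn outside -1 to 1 is refused whole. A call with a gripper value outside its range is refused whole. OPENING is the closure, from -1 (fully open) to 1 (shut), so that 0 is half open, set as the call begins (- or left out, the last holds). The fingers move at their own pace and stop on an object; FORCE is the grip in N (left out, the last holds). Time passes only in rows, so rows that repeat a pose let the fingers close. It gives the time, the measured TCP pose, the force and the opening at its end, in the units of the state.
- ctrl.observe(): the state, without advancing time (a new reading comes with each control period).
- vision.camera(name): name is "scene" or "top"; returns a dict with "frame" (384x512x3 uint8, red, green, blue), "z_map" (384x512 float32, m along the optical axis (not along the pixel's ray), 0 where there is no reading), "fx", "fy", "cx", "cy" (pixels), "eye" and "rotation" of the camera in the world. Camera axes: x right, y up, looking along -z (the intrinsics and any distortion apply to the point x, -y, -z); pixel columns grow to the right and rows downward; lengths in m; the calibration is good to about 2 mm. A picture is of the moment at which its call begins.
- ctrl.hand_in(): hands the job in, once; it reports no verdict.
The state is a dict: "time": time; "joint_pos": joint angles; "joint_velocities": joint speeds; "joint_efforts": joint torques, N m; "ee_pos": TCP position; "eef_rot": TCP orientation; "force": force on the tool from outside, world axes, zero at the start; "moment": the same for the moment, N m; "width": finger opening in m.
Only numpy, scipy, OpenCV 4.12 (cv2) and the standard library are available. Lean on these libraries where they do the work, as an engineer would, in place of code of your own. Each camera call takes 0.05 s, during which the arm holds its last target. There are 200 camera calls.

## Working session

There is one attempt and no reset: what is moved stays moved. The work goes in short steps, Python scripts to look and compute and a shell command to move; the robot and the scene stay as the last step left them, time stands still between calls to the robot, and variables do not carry over. Pictures are saved under pics/ and viewed, about 8 in all and at most 12, crops included, and the job is handed in when it is done.

```bash
mkdir -p pics; python3 - <<'E'
from workcell import ctrl, vision
import cv2,numpy as np
print(ctrl.observe(), ctrl.grasp_offset)
for n in("scene","top"):
    c=vision.camera(n); np.savez(f"{n}0.npz",**c)
    cv2.imwrite(f"pics/{n}0.png",cv2.resize(c["frame"][:,:,::-1],(800,600)))
    print(n,c["fx"],c["fy"],c["cx"],c["cy"],c["eye"],c["rotation"], c.keys())
E
```

```text
{'time': 0.0, 'joint_pos': array([ 1.13590838e+00,  2.21209023e-01,  1.52764769e+00, -1.63989109e-05,
        1.39469426e+00, -1.26090498e-01]), 'joint_velocities': array([-1.12705082e-04,  4.52605902e-04,  9.60933896e-05, -1.59260154e-03,
       -1.01861350e-03,  7.26424681e-04]), 'joint_efforts': array([-5.90129148e-04, -4.94601095e+01, -3.87379503e+01,  6.97671412e-02,
        5.70361828e-02, -1.38850387e-04]), 'ee_pos': array([0.18967875, 0.59485443, 0.2214285 ]), 'eef_rot': array([ 0.24088355,  1.55770253, -0.24385635]), 'force': array([ 0.44638544, -0.6212866 ,  0.8582179 ]), 'moment': array([ 0.02870616,  0.02929106, -0.00462788]), 'width': 0.08684021961452522} 0.0187
scene 351.28686954453 351.28686954453 253.5907992467127 190.3615458342582 [ 1.00667578 -0.59547934  0.74831941] [0.85423186 0.26922595 0.59718636] dict_keys(['frame', 'z_map', 'fx', 'fy', 'cx', 'cy', 'eye', 'rotation'])
top 363.0671708726203 363.0671708726203 262.2410268941 185.73892975588 [ 0.45795282 -0.01629902  1.22411001] [ 0.07250718 -0.05601358 -1.59292781] dict_keys(['frame', 'z_map', 'fx', 'fy', 'cx', 'cy', 'eye', 'rotation'])
```

View pics/top0.png

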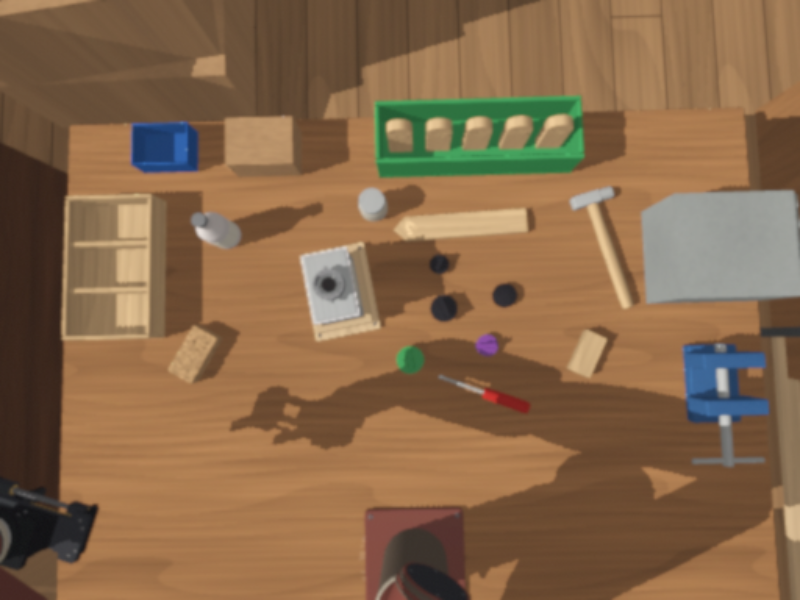

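View pics/scene0.png

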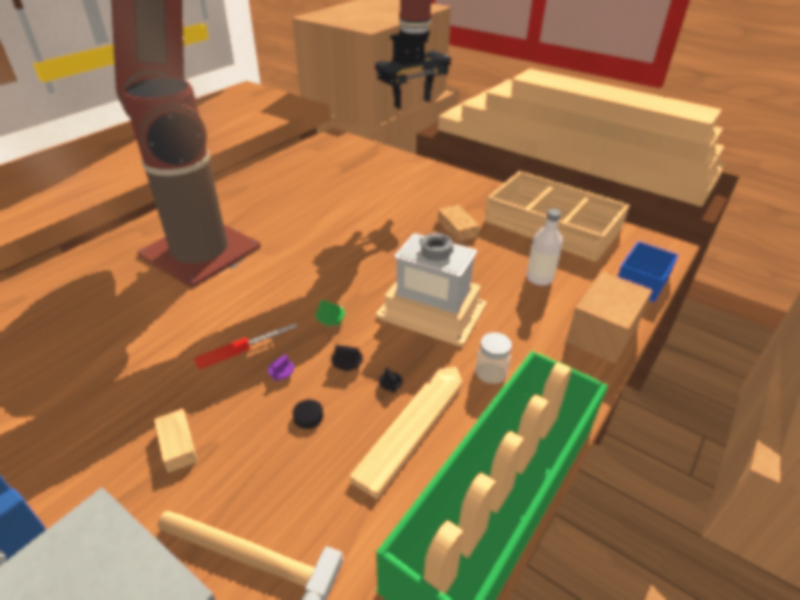

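The top view (800×600) shows the large black cap at (444,308), a smaller black one at (440,263), the jar lid at (505,295), and the tin collar at (329,284). The scene view agrees: cap at (346,358), collar at (436,245).

```bash
cat > h.py <<'E'
import numpy as np,cv2
from scipy.spatial.transform import Rotation as R
def cloud(c):
    z=np.array(c["z_map"]);v,u=np.mgrid[:z.shape[0],:z.shape[1]]
    p=np.stack([(u-c["cx"])/c["fx"]*z,-(v-c["cy"])/c["fy"]*z,-z],-1)
    p=p@R.from_rotvec(c["rotation"]).as_matrix().T+c["eye"]
    p[z==0]=np.nan
    return p
def rect(xy): 
    r=cv2.minAreaRect(xy.astype(np.float32)*1000); return np.round(r[0],1),np.round(r[1],1),r[2]
E
cat > m.py <<'E'
from h import *
for n in("top","scene"):
    c=np.load(n+"0.npz");p=cloud(c);f=c["frame"].astype(int)
    if n=="top":
        for u,v in((444,308),(329,284),(505,295),(440,263)):print(u,v,p[int(v*.64),int(u*.64)])
        K=p[197,284,:2].copy();C=p[182,210,:2].copy()
    d=np.linalg.norm(p[...,:2]-K,axis=-1)
    k=(d<.045)&(f.max(-1)<75)&(p[...,2]>.008)
    q=p[k];print(n,"cap zs",np.percentile(q[:,2],[5,50,90,99]),len(q))
    print(" centroid",q[:,:2].mean(0), "circ",cv2.minEnclosingCircle(q[:,:2].astype(np.float32)))
    b=q[q[:,2]>.033];
    if len(b)>5:print(" bar",rect(b[:,:2]),len(b),b[:,:2].mean(0), "pca",np.degrees(np.arctan2(*np.linalg.eigh(np.cov(b[:,:2].T))[1][::-1,1])))
    d=np.linalg.norm(p[...,:2]-C,axis=-1)
    q=p[(d<.06)&(p[...,2]>.152)];print(" collar z",np.percentile(q[:,2],[5,50,95]),"circ",cv2.minEnclosingCircle(q[:,:2].astype(np.float32)),rect(q[:,:2]),len(q))
    q=p[(d<.12)&(p[...,2]>.128)&(p[...,2]<.15)];print(" tintop z",np.percentile(q[:,2],[5,50,95]),rect(q[:,:2]),len(q))
    q=p[(d<.15)&(p[...,2]>.047)&(p[...,2]<.065)];print(" cradle",rect(q[:,:2]),len(q))
c=np.load("top0.npz")["frame"][:,:,::-1]; s=np.load("scene0.npz")["frame"][:,:,::-1]
e=lambda a:cv2.resize(a,(400,400),interpolation=cv2.INTER_CUBIC)
a=e(c[177:217,264:304]);b=e(c[157:207,185:235])
a2=e(s[209:249,200:240]);b2=e(s[135:185,255:305])
cv2.imwrite("pics/crop.png",cv2.resize(np.vstack([np.hstack([a,b]),np.hstack([a2,b2])]),(600,600)))
E
python3 m.py
```

```text
444 308 [ 0.51589824 -0.07465     0.04952956]
329 284 [0.56125161 0.14527084 0.17485114]
505 295 [ 0.54401695 -0.20580147  0.02311592]
440 263 [ 0.61230852 -0.06805345  0.03656578]
top cap zs [0.01906706 0.0234604  0.04704274 0.05091121] 204
 centroid [ 0.51789172 -0.07630342] circ ((0.5184314250946045, -0.07649576663970947), 0.027316778898239136)
 bar (array([518.8, -75.3]), array([42.1, 11.9]), 25.045879364013672) 54 [ 0.51894439 -0.07506386] pca -154.9641003416444
 collar z [0.15218161 0.16749815 0.17725666] circ ((0.5586506128311157, 0.14593231678009033), 0.059826310724020004) (array([558.8, 146. ]), array([118.6,  84.1]), 5.545679092407227) 477
 tintop z [0.1454518  0.14863423 0.14987621] (array([560.7, 145.7]), array([133.6,  90.3]), 10.619184494018555) 434
 cradle (array([560.3, 145.5]), array([159.5, 115.9]), 10.316218376159668) 365
scene cap zs [0.01934651 0.02393799 0.04419324 0.04660842] 212
 centroid [ 0.52530577 -0.08202793] circ ((0.5238122940063477, -0.07876322418451309), 0.02639104798436165)
 bar (array([522.7, -76. ]), array([39., 11.]), 25.540199279785156) 68 [ 0.52325058 -0.07718984] pca -152.39687806847715
 collar z [0.15252851 0.16910814 0.17520005] circ ((0.5581122040748596, 0.13503651320934296), 0.05451489984989166) (array([555.6, 142.7]), array([106.3,  68.1]), 11.66112995147705) 322
 tintop z [0.12988708 0.14739319 0.14988053] (array([561. , 146.6]), array([133.3,  93.3]), 10.764805793762207) 546
 cradle (array([560.5, 145.3]), array([161.8, 120.7]), 10.713436126708984) 534
```

View pics/crop.png

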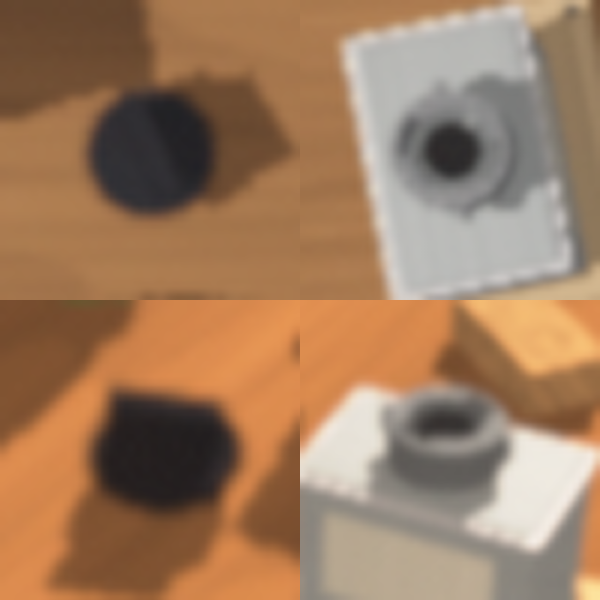

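The crops confirm the cap's bar (upper and lower left) and the grey collar with its ribs (right). Depth puts the cap at about (0.520, -0.0755) with its bar at 25°. The tin is at about (0.5607, 0.1457) with yaw 10.6°, so the rim should be near 0.172.

```bash
python3 - <<'E'
from h import *
o=np.array([0.24088355,1.55770253,-0.24385635])
M=R.from_rotvec(o).as_matrix();print(M.round(3));print("tool y yaw",np.degrees(np.arctan2(M[1,1],M[0,1])))
q=[1.136,-.126]; print(np.degrees(q))
for n in("top","scene"):
    c=np.load(n+"0.npz");p=cloud(c);d=np.linalg.norm(p[...,:2]-[.5607,.1457],axis=-1)
    q=p[(d<.04)&(p[...,2]>.160)];print(np.percentile(q[:,2],[20,50,80]),cv2.minEnclosingCircle(q[:,:2].astype(np.float32)),q.mean(0))
E
```

```text
[[-0.001  0.304  0.953]
 [-0.002  0.953 -0.304]
 [-1.    -0.002 -0.   ]]
tool y yaw 72.30738738545901
[65.08800553 -7.21926822]
[0.16964412 0.17354244 0.17591577] ((0.5604382753372192, 0.14630582928657532), 0.03415350243449211) [0.56001696 0.14554184 0.1728391 ]
[0.1661779  0.17023998 0.17402142] ((0.5604993104934692, 0.1447077840566635), 0.03339925408363342) [0.56287188 0.14355109 0.16996025]
```

```bash
python3 -m creep '[{"x":0.1,"y":-0.2,"z":0.1,"spin":-0.2},{"x":0.2,"y":-0.4,"z":0.2,"spin":-0.4},{"x":0.3,"y":-0.6,"z":0.2,"spin":-0.6},{"x":0.4,"y":-0.8,"z":0.2,"spin":-0.8},{"x":0.5,"y":-0.9,"z":0.2,"spin":-1},{"x":0.5,"y":-0.9,"z":0.2,"spin":-1}]' -1
python3 -m creep '[{"x":0.1,"y":-0.2,"spin":-0.2},{"x":0.2,"y":-0.4,"spin":-0.4},{"x":0.3,"y":-0.6,"spin":-0.6},{"x":0.4,"y":-0.8,"spin":-0.8},{"x":0.5,"y":-0.9,"spin":-1},{"x":0.5,"y":-0.9,"spin":-1}]'
python3 -m creep '[{"x":0.1,"y":-0.2,"spin":-0.2},{"x":0.2,"y":-0.4,"spin":-0.4},{"x":0.3,"y":-0.6,"spin":-0.6},{"x":0.3,"y":-0.8,"spin":-0.8},{"x":0.3,"y":-0.88,"spin":-1},{"x":0.3,"y":-0.88,"spin":-1}]'
python3 -m creep '[{"z":-0.15,"spin":-0.25},{"z":-0.3,"spin":-0.5},{"z":-0.45,"spin":-0.75},{"z":-0.5,"spin":-1},{"z":-0.5,"spin":-1}]'
python3 -m creep '[{"spin":-0.25},{"spin":-0.45},{"spin":-0.58},{"spin":-0.58}]'
```

```text
time: 0.7
ee_pos: [0.3166, 0.3672, 0.2725]
eef_rot: [0.654, 1.468, -0.655]
force: [-0.1, 0.9, -0.6]
width: 0.0869schema error: expected keys x, y, z, spin
schema error: expected keys x, y, z, spin
schema error: expected keys x, y, z, spin
schema error: expected keys x, y, z, spin
```

```bash
python3 -m creep '[{"x":0.1,"y":-0.2,"z":0,"spin":-0.2},{"x":0.2,"y":-0.4,"z":0,"spin":-0.4},{"x":0.3,"y":-0.6,"z":0,"spin":-0.6},{"x":0.4,"y":-0.8,"z":0,"spin":-0.8},{"x":0.5,"y":-0.9,"z":0,"spin":-1},{"x":0.5,"y":-0.9,"z":0,"spin":-1}]'
python3 -m creep '[{"x":0.1,"y":-0.2,"z":0,"spin":-0.2},{"x":0.2,"y":-0.4,"z":0,"spin":-0.4},{"x":0.3,"y":-0.6,"z":0,"spin":-0.6},{"x":0.32,"y":-0.8,"z":0,"spin":-0.8},{"x":0.32,"y":-0.88,"z":0,"spin":-1},{"x":0.32,"y":-0.88,"z":0,"spin":-1}]'
python3 -m creep '[{"x":0,"y":0,"z":-0.15,"spin":-0.25},{"x":0,"y":0,"z":-0.3,"spin":-0.5},{"x":0,"y":0,"z":-0.45,"spin":-0.75},{"x":0,"y":0,"z":-0.5,"spin":-1},{"x":0,"y":0,"z":-0.5,"spin":-1}]'
python3 -m creep '[{"x":0,"y":0,"z":0,"spin":-0.25},{"x":0,"y":0,"z":0,"spin":-0.45},{"x":0,"y":0,"z":0,"spin":-0.58},{"x":0,"y":0,"z":0,"spin":-0.58}]'
python3 - <<'E'
from h import *
from workcell import ctrl
M=R.from_rotvec(ctrl.observe()["eef_rot"]).as_matrix();print("y yaw",np.degrees(np.arctan2(M[1,1],M[0,1])),M[:,0])
E
```

```text
time: 1.3
ee_pos: [0.4419, 0.1413, 0.2723]
eef_rot: [1.054, 1.298, -1.056]
force: [-0.2, 0.1, 0.0]
width: 0.0871
time: 1.9
ee_pos: [0.5199, -0.0779, 0.2718]
eef_rot: [1.436, 1.044, -1.439]
force: [-1.3, -0.3, -0.7]
width: 0.0871
time: 2.4
ee_pos: [0.5176, -0.0723, 0.1443]
eef_rot: [1.787, 0.699, -1.796]
force: [-0.2, -0.7, 0.4]
width: 0.087
time: 2.8
ee_pos: [0.5208, -0.0738, 0.1491]
eef_rot: [1.98, 0.441, -1.976]
force: [0.1, -0.3, -0.9]
width: 0.0869
y yaw -64.83255091973587 [ 2.17698460e-03 -3.24612476e-04 -9.99997578e-01]
```

```bash
python3 -m creep '[{"x":0,"y":0,"z":-0.15,"spin":0},{"x":0,"y":0,"z":-0.3,"spin":0},{"x":0,"y":0,"z":-0.4,"spin":0},{"x":0,"y":0,"z":-0.46,"spin":0},{"x":0,"y":0,"z":-0.47,"spin":0},{"x":0,"y":0,"z":-0.47,"spin":0},{"x":0,"y":0,"z":-0.47,"spin":0},{"x":0,"y":0,"z":-0.47,"spin":0}]'
python3 - <<'E'
from workcell import vision
import numpy as np,cv2
t=vision.camera("top")["frame"][:,:,::-1];s=vision.camera("scene")["frame"][:,:,::-1]
e=lambda a:cv2.resize(a,(400,400),interpolation=cv2.INTER_CUBIC)
cv2.imwrite("pics/pre.png",np.hstack([e(t[160:240,244:324]),e(s[180:260,180:260])]))
E
```

```text
time: 3.6
ee_pos: [0.5213, -0.0749, 0.0317]
eef_rot: [1.983, 0.436, -1.977]
force: [-0.3, -0.4, -0.1]
width: 0.0869
```

View pics/pre.png

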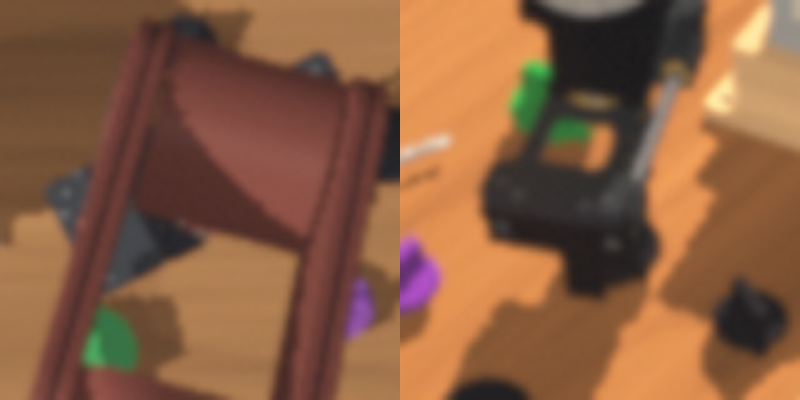

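The arm hides most of the view, but the fingers straddle the cap and nothing is disturbed. Going down the last 7 mm and gripping.

```bash
python3 -m creep '[{"x":0,"y":0,"z":-0.015,"spin":0},{"x":0,"y":0,"z":-0.028,"spin":0},{"x":0,"y":0,"z":-0.028,"spin":0},{"x":0,"y":0,"z":-0.028,"spin":0}]'
python3 -m creep '[{"x":0,"y":0,"z":0,"spin":0},{"x":0,"y":0,"z":0,"spin":0},{"x":0,"y":0,"z":0,"spin":0},{"x":0,"y":0,"z":0,"spin":0},{"x":0,"y":0,"z":0,"spin":0},{"x":0,"y":0,"z":0,"spin":0},{"x":0,"y":0,"z":0,"spin":0},{"x":0,"y":0,"z":0,"spin":0}]' 1 50
```

```text
time: 4.1
ee_pos: [0.5197, -0.0745, 0.0227]
eef_rot: [1.98, 0.438, -1.982]
force: [-0.3, 0.5, -0.0]
width: 0.0873
time: 4.9
ee_pos: [0.5199, -0.0746, 0.023]
eef_rot: [1.981, 0.437, -1.981]
force: [0.0, 0.3, 0.7]
width: 0.0312
```

```bash
python3 -m creep '[{"x":0,"y":0,"z":0,"spin":0},{"x":0,"y":0,"z":0,"spin":0},{"x":0,"y":0,"z":0,"spin":0},{"x":0,"y":0,"z":0,"spin":0},{"x":0,"y":0,"z":0,"spin":0},{"x":0,"y":0,"z":0,"spin":0}]' 1 50
python3 -m creep '[{"x":0,"y":0,"z":0.1,"spin":0},{"x":0,"y":0,"z":0.3,"spin":0},{"x":0,"y":0,"z":0.5,"spin":0},{"x":0,"y":0,"z":0.7,"spin":0},{"x":0,"y":0,"z":0.9,"spin":0},{"x":0,"y":0,"z":0.9,"spin":0},{"x":0,"y":0,"z":0.9,"spin":0}]'
```

```text
time: 5.5
ee_pos: [0.5199, -0.0746, 0.023]
eef_rot: [1.981, 0.438, -1.981]
force: [-0.0, 0.2, -0.2]
width: 0.0127
time: 6.2
ee_pos: [0.5208, -0.0748, 0.2497]
eef_rot: [1.983, 0.435, -1.977]
force: [0.6, -0.6, -0.9]
width: 0.0126
```

```bash
python3 -m creep '[{"x":0.03,"y":0.18,"z":0,"spin":0.2},{"x":0.06,"y":0.36,"z":0,"spin":0.4},{"x":0.09,"y":0.54,"z":0,"spin":0.6},{"x":0.12,"y":0.72,"z":0,"spin":0.8},{"x":0.163,"y":0.85,"z":0,"spin":1},{"x":0.163,"y":0.88,"z":0,"spin":1}]'
python3 -m creep '[{"x":0,"y":0,"z":0,"spin":0.2},{"x":0,"y":0,"z":0,"spin":0.4},{"x":0,"y":0,"z":0,"spin":0.587},{"x":0,"y":0,"z":0,"spin":0.587},{"x":0,"y":0,"z":0,"spin":0.587},{"x":0,"y":0,"z":0,"spin":0.587}]'
python3 - <<'E'
from h import *
from workcell import vision,ctrl
o=ctrl.observe();M=R.from_rotvec(o["eef_rot"]).as_matrix();print("y yaw",np.degrees(np.arctan2(M[1,1],M[0,1])),o["ee_pos"],o["force"],o["joint_pos"])
for n in("scene","top"):
    c=vision.camera(n);np.savez(n+"1.npz",**c)
c=np.load("scene1.npz");p=cloud(c);f=c["frame"].astype(int)
m=(np.linalg.norm(p[...,:2]-o["ee_pos"][:2],axis=-1)<.05)&(p[...,2]>.222)&(p[...,2]<.252)
q=p[m];print(len(q),np.percentile(q[:,2],[1,50,99]))
for a,b in((.224,.238),(.239,.248)):
    s=q[(q[:,2]>a)&(q[:,2]<b)]; 
    if len(s)>5: print(a,rect(s[:,:2]),s.mean(0))
cv2.imwrite("pics/held.png",cv2.resize(c["frame"][90:190,225:325,::-1],(600,600),interpolation=cv2.INTER_CUBIC))
E
```

```text
time: 6.8
ee_pos: [0.5597, 0.1487, 0.245]
eef_rot: [1.638, 0.861, -1.644]
force: [0.5, -0.7, -0.7]
width: 0.0127
time: 7.4
ee_pos: [0.5603, 0.145, 0.2472]
eef_rot: [1.431, 1.048, -1.434]
force: [0.4, 0.1, -1.7]
width: 0.0128
y yaw -17.641493714131926 [0.5603217  0.14499094 0.24724079] [ 0.35453493  0.10959397 -1.70383765] [ 1.17048905e-01  9.60524302e-02  1.61957854e+00 -1.07720978e-04
  1.42729534e+00  4.24966153e-01]
168 [0.22464979 0.24501042 0.25130266]
0.224 (array([564.2, 131.2]), array([33.9,  8.1]), 34.40845489501953) [0.56229505 0.12943351 0.22858455]
0.239 (array([563. , 137.9]), array([59.2, 47.7]), 27.277660369873047) [0.56729345 0.13291506 0.24483721]
```

View pics/held.png

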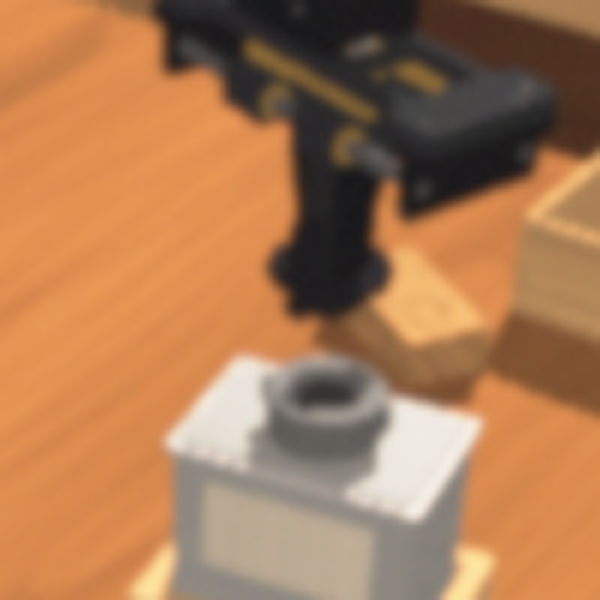

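```bash
python3 - <<'E'
from h import *
c=np.load("scene1.npz");f=c["frame"].astype(float).max(-1)
Mr=R.from_rotvec(c["rotation"]).as_matrix()
def hit(u,v,z):
    d=Mr@[(u-c["cx"])/c["fx"],-(v-c["cy"])/c["fy"],-1];return (c["eye"]+d*(z-c["eye"][2])/d[2])[:2]
lat=np.array([.86,.51])/np.hypot(.86,.51)
def edges(v,u0,u1,th,dark):
    r=f[v,u0:u1];m=(r<th) if dark else (r>th)
    i=np.where(m)[0]
    a,b=i[0],i[-1]
    # subpixel
    L=u0+a-1+(r[a-1]-th)/(r[a-1]-r[a]);Rr=u0+b+(r[b]-th)/(r[b]-r[b+1]);return L,Rr
for v in range(132,140): 
    L,Q=edges(v,260,300,90,True);print(v,round(L,2),round(Q,2),"lat",hit((L+Q)/2,v,.2427)@lat,)
print(f[150:165,262:296].astype(int))
print("expected tin lat",np.array([.5607,.1457])@lat,"tcp",np.array([.5603,.1450])@lat)
E
```

```text
132 270.88 287.55 lat 0.5535983500128385
133 270.33 288.24 lat 0.554036554013301
134 270.0 288.61 lat 0.5543280241776221
135 270.21 288.71 lat 0.5550007561221594
136 270.71 288.43 lat 0.5555203305085042
137 271.58 287.96 lat 0.5563008531040248
138 272.52 286.66 lat 0.5560279718989131
139 272.88 285.57 lat 0.555251505647471
[[222 232 237 237 237 236 231 227 222 212 201 189 180 173 170 170 169 164
  158 154 145 137 131 131 131 131 131 133 136 139 143 150 156 155]
 [230 238 240 238 237 235 230 225 220 206 190 175 162 150 142 139 137 134
  136 136 130 122 119 127 133 135 134 131 133 135 138 145 152 156]
 [235 238 238 236 235 231 218 200 194 187 175 158 138 122 112 106 103 102
  104 107 105 103 104 114 128 139 139 133 131 133 138 143 148 153]
 [237 235 234 234 233 226 200 171 169 172 162 139 115  97  89  82  78  78
   80  82  86  90  96 107 127 145 152 143 133 132 137 141 141 144]
 [236 234 233 233 232 224 192 161 161 161 148 124  97  81  70  63  61  61
   62  65  70  81  93 113 139 159 166 154 141 137 136 136 133 132]
 [235 233 233 233 232 225 194 161 154 148 132 109  86  69  59  55  56 
[... 699 characters left out ...]
8 134 138
  138 139 136 129 122 113 106 103 110 148 203 231 238 239 240 240]
 [230 231 232 228 215 189 164 132 105  95  95  97  98 101 104 106 108 110
  110 109 109 107 101  99  97 104 128 170 216 234 239 240 239 239]
 [230 230 230 223 194 162 142 124 106  97  95  95  95  97  98  98  99  99
   98  99  99  98  97  96  99 118 159 204 229 238 239 240 240 240]
 [229 229 229 221 191 157 140 129 114 102  97  95  96  98  97  98  97  97
   97  97  98  96  97  96 104 138 191 226 236 239 240 240 240 240]
 [225 226 226 220 195 160 141 133 125 114 104 100  98  98  98  97  97  97
   98  98  98  98  98 101 114 157 212 233 238 239 239 239 240 240]]
expected tin lat 0.5565924951368755 tcp 0.5558913899632109
```

```bash
python3 - <<'E'
from h import *
c=np.load("scene1.npz");Mr=R.from_rotvec(c["rotation"]).as_matrix();lat=np.array([.86,.51])
def hit(u,v,z):
    d=Mr@[(u-c["cx"])/c["fx"],-(v-c["cy"])/c["fy"],-1];return (c["eye"]+d*(z-c["eye"][2])/d[2])[:2]
for u,v,z in((279.05,158,.162),(279.05,157,.168),(279,154.5,.165),(279.3,134.5,.2427)):h=hit(u,v,z);print(h,h@lat)
E
```

```text
[0.56140733 0.14776134] 0.5581685897388583
[0.56311334 0.1445206 ] 0.5579829799942151
[0.55343928 0.15937614] 0.5572396144152628
[0.55926072 0.14387993] 0.5543429839926831
```

```bash
python3 -m creep '[{"x":0.005,"y":0.008,"z":-0.06,"spin":0},{"x":0.005,"y":0.008,"z":-0.12,"spin":0},{"x":0.005,"y":0.008,"z":-0.16,"spin":0},{"x":0.005,"y":0.008,"z":-0.18,"spin":0},{"x":0.005,"y":0.008,"z":-0.18,"spin":0},{"x":0.005,"y":0.008,"z":-0.18,"spin":0},{"x":0.005,"y":0.008,"z":-0.18,"spin":0}]'
python3 - <<'E'
from h import *
from workcell import vision,ctrl
o=ctrl.observe();M=R.from_rotvec(o["eef_rot"]).as_matrix();print("y yaw",np.degrees(np.arctan2(M[1,1],M[0,1])),o["ee_pos"],o["force"])
c=vision.camera("scene");np.savez("scene2.npz",**c)
f=c["frame"].astype(int).max(-1);print(f[140:168,262:298])
cv2.imwrite("pics/low.png",cv2.resize(c["frame"][120:180,250:310,::-1],(600,600),interpolation=cv2.INTER_CUBIC))
E
```

```text
time: 8.2
ee_pos: [0.5624, 0.1475, 0.2038]
eef_rot: [1.431, 1.048, -1.429]
force: [0.6, 0.0, -0.5]
width: 0.0126
y yaw -17.484864252239852 [0.56243917 0.14746968 0.20381936] [ 0.62268901  0.04346685 -0.45912585]
[[221 221 221 ... 132 160 183]
 [221 221 221 ... 203 223 229]
 [220 221 221 ... 235 241 242]
 ...
 [224 222 220 ... 241 241 240]
 [222 215 213 ... 240 240 239]
 [194 194 206 ... 239 239 239]]
```

View pics/low.png

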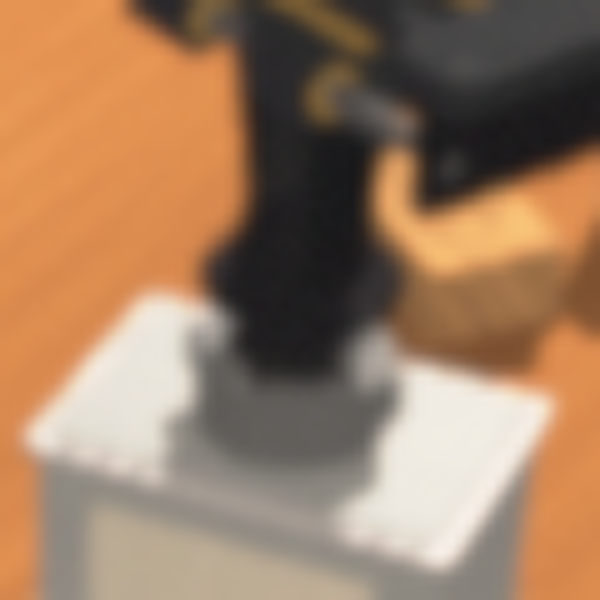

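```bash
python3 - <<'E'
from h import *
c=np.load("scene2.npz");Mr=R.from_rotvec(c["rotation"]).as_matrix();lat=np.array([.86,.51])
f=c["frame"].astype(float).max(-1)
def hit(u,v,z):
    d=Mr@[(u-c["cx"])/c["fx"],-(v-c["cy"])/c["fy"],-1];return (c["eye"]+d*(z-c["eye"][2])/d[2])[:2]
def ed(v,th):
    r=f[v];a=279
    while r[a]<th:a-=1
    b=279
    while r[b]<th:b+=1
    return a+(r[a]-th)/(r[a]-r[a+1]), b-(r[b]-th)/(r[b]-r[b-1])
for v,th,z in[(v,100,.1993) for v in range(144,151)]+[(v,160,.160) for v in range(157,164)]:
    L,Q=ed(v,th);h=hit((L+Q)/2,v,z);print(v,round(L,1),round(Q,1),h.round(4),round(h@lat,4))
# where should vertical axis through tin appear
E
```

```text
144 272.2 287.7 [0.552 0.163] 0.5579
145 271.2 288.6 [0.5549 0.1583] 0.5579
146 270.5 289.3 [0.5579 0.1538] 0.5583
147 270.4 289.7 [0.5612 0.1495] 0.5589
148 270.5 289.8 [0.5643 0.1452] 0.5594
149 270.9 289.7 [0.5674 0.141 ] 0.5599
150 271.6 289.3 [0.5707 0.1369] 0.5606
157 269.2 286.9 [0.5546 0.1529] 0.5549
158 269.2 289.0 [0.5601 0.1504] 0.5584
159 269.2 289.3 [0.5631 0.1462] 0.5588
160 268.8 289.2 [0.5655 0.1415] 0.5585
161 268.1 288.7 [0.567  0.1361] 0.557
162 267.1 288.0 [0.5678 0.1303] 0.5547
163 267.0 287.4 [0.5697 0.1254] 0.5539
```

Flange and collar agree to about 0.5 mm laterally in this view. Lowering by feel.

```bash
python3 -m creep '[{"x":-0.002,"y":-0.003,"z":-0.008,"spin":0},{"x":-0.002,"y":-0.003,"z":-0.016,"spin":0},{"x":-0.002,"y":-0.003,"z":-0.024,"spin":0},{"x":-0.002,"y":-0.003,"z":-0.03,"spin":0},{"x":-0.002,"y":-0.003,"z":-0.036,"spin":0},{"x":-0.002,"y":-0.003,"z":-0.036,"spin":0},{"x":-0.002,"y":-0.003,"z":-0.036,"spin":0}]'
python3 -m creep '[{"x":0,"y":0,"z":-0.004,"spin":0},{"x":0,"y":0,"z":-0.008,"spin":0},{"x":0,"y":0,"z":-0.012,"spin":0},{"x":0,"y":0,"z":-0.012,"spin":0},{"x":0,"y":0,"z":-0.012,"spin":0}]'
```

```text
time: 8.95
ee_pos: [0.5614, 0.1467, 0.194]
eef_rot: [1.43, 1.049, -1.43]
force: [0.0, 0.1, -0.1]
width: 0.0126
time: 9.45
ee_pos: [0.5616, 0.1467, 0.1913]
eef_rot: [1.431, 1.049, -1.43]
force: [0.3, 0.3, 0.7]
width: 0.0126
```

```bash
python3 -m creep '[{"x":0,"y":0,"z":-0.004,"spin":0},{"x":0,"y":0,"z":-0.008,"spin":0},{"x":0,"y":0,"z":-0.008,"spin":0},{"x":0,"y":0,"z":-0.008,"spin":0}]'
python3 -m creep '[{"x":0,"y":0,"z":-0.004,"spin":0},{"x":0,"y":0,"z":-0.008,"spin":0},{"x":0,"y":0,"z":-0.008,"spin":0},{"x":0,"y":0,"z":-0.008,"spin":0}]'
python3 -c "
from workcell import ctrl;o=ctrl.observe();print(o['force'],o['moment'])"
```

```text
time: 9.85
ee_pos: [0.5616, 0.1467, 0.1893]
eef_rot: [1.431, 1.049, -1.43]
force: [0.4, 0.8, 2.9]
width: 0.0126
time: 10.25
ee_pos: [0.5616, 0.1467, 0.1874]
eef_rot: [1.431, 1.049, -1.43]
force: [-0.7, -0.2, 5.1]
width: 0.0127
[-0.74602448 -0.23565182  5.11264043] [-0.06051557  0.32411635 -0.09347531]
```

```bash
python3 -m creep '[{"x":0,"y":0,"z":-0.004,"spin":0},{"x":0,"y":0,"z":-0.008,"spin":0},{"x":0,"y":0,"z":-0.012,"spin":0},{"x":0,"y":0,"z":-0.012,"spin":0},{"x":0,"y":0,"z":-0.012,"spin":0}]'
python3 -m creep '[{"x":0,"y":0,"z":-0.004,"spin":0},{"x":0,"y":0,"z":-0.004,"spin":0},{"x":0,"y":0,"z":-0.004,"spin":0}]'
python3 -m creep '[{"x":0,"y":0,"z":-0.004,"spin":0},{"x":0,"y":0,"z":-0.004,"spin":0},{"x":0,"y":0,"z":-0.004,"spin":0}]'
```

```text
time: 10.75
ee_pos: [0.5617, 0.1467, 0.1849]
eef_rot: [1.431, 1.049, -1.43]
force: [-2.5, -0.5, 8.2]
width: 0.0125
time: 11.05
ee_pos: [0.5616, 0.1467, 0.1841]
eef_rot: [1.431, 1.049, -1.43]
force: [-2.9, -0.2, 8.2]
width: 0.0128
time: 11.35
ee_pos: [0.5617, 0.1467, 0.1833]
eef_rot: [1.431, 1.049, -1.43]
force: [-3.3, -0.3, 9.9]
width: 0.0128
```

```bash
python3 -m creep '[{"x":-0.003,"y":0,"z":0,"spin":0},{"x":-0.003,"y":0,"z":-0.004,"spin":0},{"x":-0.003,"y":0,"z":-0.004,"spin":0},{"x":-0.003,"y":0,"z":-0.004,"spin":0}]'
python3 -m creep '[{"x":0,"y":0,"z":-0.002,"spin":0},{"x":0,"y":0,"z":-0.004,"spin":0},{"x":0,"y":0,"z":-0.004,"spin":0}]'
```

```text
time: 11.75
ee_pos: [0.5616, 0.1467, 0.1828]
eef_rot: [1.432, 1.048, -1.428]
force: [-2.7, -0.2, 10.3]
width: 0.0128
time: 12.05
ee_pos: [0.5616, 0.1467, 0.1819]
eef_rot: [1.432, 1.048, -1.428]
force: [-2.3, -0.2, 11.0]
width: 0.0123
```

```bash
python3 -m creep '[{"x":-0.002,"y":0,"z":-0.001,"spin":0},{"x":-0.002,"y":0,"z":-0.002,"spin":0},{"x":-0.002,"y":0,"z":-0.002,"spin":0}]'
python3 -m creep '[{"x":0,"y":0,"z":-0.001,"spin":0},{"x":0,"y":0,"z":-0.002,"spin":0},{"x":0,"y":0,"z":-0.002,"spin":0}]'
python3 -m creep '[{"x":0,"y":0,"z":-0.001,"spin":0},{"x":0,"y":0,"z":-0.002,"spin":0},{"x":0,"y":0,"z":-0.002,"spin":0}]'
```

```text
time: 12.35
ee_pos: [0.5616, 0.1468, 0.1819]
eef_rot: [1.433, 1.047, -1.427]
force: [-2.4, -0.4, 12.6]
width: 0.0128
time: 12.65
ee_pos: [0.5616, 0.1468, 0.1818]
eef_rot: [1.433, 1.047, -1.427]
force: [-3.3, -1.5, 13.7]
width: 0.0129
time: 12.95
ee_pos: [0.5616, 0.1467, 0.1818]
eef_rot: [1.433, 1.047, -1.427]
force: [-4.3, -0.5, 17.6]
width: 0.0124
```

```bash
python3 -m creep '[{"x":0,"y":0,"z":0.001,"spin":0},{"x":0,"y":0,"z":0.002,"spin":0},{"x":0,"y":0,"z":0.002,"spin":-0.06},{"x":0,"y":0,"z":0.002,"spin":-0.13},{"x":0,"y":0,"z":0.002,"spin":-0.2},{"x":0,"y":0,"z":0.002,"spin":-0.2}]'
python3 -c "
from workcell import ctrl;o=ctrl.observe();print(o['force'],o['moment'])
from h import *
M=R.from_rotvec(o['eef_rot']).as_matrix();print(np.degrees(np.arctan2(M[1,1],M[0,1])),M[:,0])"
```

```text
time: 13.55
ee_pos: [0.562, 0.1466, 0.1818]
eef_rot: [1.508, 0.983, -1.501]
force: [-1.5, -1.0, 13.5]
width: 0.0128
[-1.51070978 -1.00311887 13.45896081] [-0.29690121  0.38615737 -0.01104199]
-23.538377198961843 [ 4.82430885e-03  9.12750949e-05 -9.99988359e-01]
```

```bash
python3 -m creep '[{"x":0,"y":0,"z":0,"spin":-0.1},{"x":0,"y":0,"z":0,"spin":-0.2},{"x":0,"y":0,"z":0,"spin":-0.3},{"x":0,"y":0,"z":0,"spin":-0.4},{"x":0,"y":0,"z":0,"spin":-0.4}]'
python3 -c "
from workcell import ctrl;o=ctrl.observe();print(o['force'],o['moment'])
from h import *
M=R.from_rotvec(o['eef_rot']).as_matrix();print(np.degrees(np.arctan2(M[1,1],M[0,1])),M[:,0])"
```

```text
time: 14.05
ee_pos: [0.5622, 0.1465, 0.1818]
eef_rot: [1.654, 0.846, -1.645]
force: [-0.4, -1.3, 13.0]
width: 0.0128
[-0.38015774 -1.33928826 13.0059935 ] [-0.31071863  0.30498141 -0.01771698]
-35.57059110641498 [ 5.29947586e-03 -4.81120933e-05 -9.99985957e-01]
```

```bash
python3 -m creep '[{"x":0,"y":0,"z":0,"spin":-0.1},{"x":0,"y":0,"z":0,"spin":-0.2},{"x":0,"y":0,"z":0,"spin":-0.3},{"x":0,"y":0,"z":0,"spin":-0.4},{"x":0,"y":0,"z":0,"spin":-0.5},{"x":0,"y":0,"z":0,"spin":-0.5}]'
python3 -c "
from workcell import ctrl;o=ctrl.observe();print(o['force'],o['moment'])
from h import *
M=R.from_rotvec(o['eef_rot']).as_matrix();print(np.degrees(np.arctan2(M[1,1],M[0,1])),M[:,0])"
```

```text
time: 14.65
ee_pos: [0.5623, 0.1465, 0.1819]
eef_rot: [1.828, 0.651, -1.818]
force: [-0.4, -0.6, 13.9]
width: 0.0127
[-0.40246507 -0.55609011 13.8820837 ] [-0.38519797  0.33346055 -0.02634859]
-50.574127982807454 [ 5.48582246e-03 -1.06349066e-04 -9.99984947e-01]
```

```bash
python3 -m creep '[{"x":0,"y":0,"z":0,"spin":-0.1},{"x":0,"y":0,"z":0,"spin":-0.2},{"x":0,"y":0,"z":0,"spin":-0.3},{"x":0,"y":0,"z":0,"spin":-0.4},{"x":0,"y":0,"z":0,"spin":-0.5},{"x":0,"y":0,"z":0,"spin":-0.6},{"x":0,"y":0,"z":0,"spin":-0.6}]'
python3 -c "
from workcell import ctrl;o=ctrl.observe();print(o['force'],o['moment'])
from h import *
M=R.from_rotvec(o['eef_rot']).as_matrix();print(np.degrees(np.arctan2(M[1,1],M[0,1])),M[:,0])"
```

```text
time: 15.35
ee_pos: [0.5623, 0.1464, 0.1819]
eef_rot: [2.022, 0.38, -2.011]
force: [0.1, -2.1, 13.6]
width: 0.0123
[ 0.11768686 -2.06351389 13.64867707] [-0.42408131  0.29841037 -0.04942638]
-68.57381983805087 [ 5.35380778e-03 -1.85817811e-04 -9.99985651e-01]
```

```bash
python3 -m creep '[{"x":0,"y":0,"z":0,"spin":-0.1},{"x":0,"y":0,"z":0,"spin":-0.2},{"x":0,"y":0,"z":0,"spin":-0.28},{"x":0,"y":0,"z":0,"spin":-0.35},{"x":0,"y":0,"z":0,"spin":-0.36},{"x":0,"y":0,"z":0,"spin":-0.36}]'
python3 -c "
from workcell import ctrl;o=ctrl.observe();print(o['force'],o['moment'])
from h import *
M=R.from_rotvec(o['eef_rot']).as_matrix();print(np.degrees(np.arctan2(M[1,1],M[0,1])),M[:,0])"
```

```text
time: 15.95
ee_pos: [0.5623, 0.1466, 0.1819]
eef_rot: [2.129, 0.199, -2.117]
force: [0.9, -0.9, 13.3]
width: 0.0126
[ 0.91830421 -0.87009609 13.28761672] [-0.22749079  0.31975866  0.13843446]
-79.28166776726646 [ 5.56829284e-03  6.56592477e-05 -9.99984495e-01]
```

```bash
python3 -m creep '[{"x":0,"y":0,"z":0.004,"spin":0},{"x":0,"y":0,"z":0.008,"spin":0},{"x":0,"y":0,"z":0.012,"spin":0},{"x":0,"y":0,"z":0.012,"spin":0.03},{"x":0,"y":0,"z":0.012,"spin":0.03}]'
python3 -m creep '[{"x":0,"y":0,"z":0.004,"spin":0},{"x":0,"y":0,"z":0.008,"spin":0},{"x":0,"y":0,"z":0.008,"spin":0},{"x":0,"y":0,"z":0.008,"spin":0}]'
python3 -c "
from workcell import ctrl;o=ctrl.observe();print(o['force'],o['moment'])
from h import *
M=R.from_rotvec(o['eef_rot']).as_matrix();print(np.degrees(np.arctan2(M[1,1],M[0,1])),M[:,0])"
```

```text
time: 16.45
ee_pos: [0.5621, 0.1467, 0.1839]
eef_rot: [2.12, 0.215, -2.109]
force: [1.4, -0.3, 9.2]
width: 0.0128
time: 16.85
ee_pos: [0.562, 0.1468, 0.1857]
eef_rot: [2.12, 0.215, -2.11]
force: [1.6, -0.3, 7.3]
width: 0.0125
[ 1.64617574 -0.27297935  7.34920439] [-0.03099762 -0.1541549  -0.07378699]
-78.39049696569104 [ 4.52968257e-03  5.71019172e-04 -9.99989578e-01]
```

```bash
python3 -m creep '[{"x":0,"y":0,"z":0.004,"spin":0},{"x":0,"y":0,"z":0.008,"spin":0},{"x":0,"y":0,"z":0.01,"spin":0},{"x":0,"y":0,"z":0.01,"spin":0},{"x":0,"y":0,"z":0.01,"spin":0}]'
python3 -c "
from workcell import ctrl;o=ctrl.observe();print(o['force'],o['moment'])
from h import *
M=R.from_rotvec(o['eef_rot']).as_matrix();print(np.degrees(np.arctan2(M[1,1],M[0,1])),M[:,0])"
```

```text
time: 17.35
ee_pos: [0.5613, 0.147, 0.1873]
eef_rot: [2.118, 0.216, -2.112]
force: [3.2, 2.6, 5.6]
width: 0.0129
[3.17707376 2.56797667 5.58912698] [ 0.3146615  -0.56647812 -0.04813266]
-78.38110089998642 [ 2.73743008e-03  7.36569421e-04 -9.99995982e-01]
```

```bash
python3 -m creep '[{"x":0,"y":0,"z":0.002,"spin":0},{"x":0,"y":0,"z":0.003,"spin":0},{"x":0,"y":0,"z":0.003,"spin":0}]'
python3 -m creep '[{"x":0,"y":0,"z":0.002,"spin":0},{"x":0,"y":0,"z":0.003,"spin":0},{"x":0,"y":0,"z":0.003,"spin":0}]'
python3 -c "
from workcell import ctrl;o=ctrl.observe();print(o['force'],o['moment'])"
```

```text
time: 17.65
ee_pos: [0.5606, 0.1469, 0.1876]
eef_rot: [2.116, 0.215, -2.114]
force: [3.3, 2.1, 4.7]
width: 0.0127
time: 17.95
ee_pos: [0.5604, 0.1468, 0.1878]
eef_rot: [2.115, 0.215, -2.114]
force: [4.8, 2.7, 3.3]
width: 0.0127
[4.84232172 2.68360792 3.32462012] [ 0.42403925 -0.70743243  0.01638359]
```

The cap reached the predicted locked height (0.188) and the lips are now taking the load. Releasing.

```bash
python3 -m creep '[{"x":0,"y":0,"z":0,"spin":0},{"x":0,"y":0,"z":0,"spin":0},{"x":0,"y":0,"z":0,"spin":0},{"x":0,"y":0,"z":0,"spin":0},{"x":0,"y":0,"z":0,"spin":0},{"x":0,"y":0,"z":0,"spin":0}]' -0.2
python3 -m creep '[{"x":0,"y":0,"z":0.05,"spin":0},{"x":0,"y":0,"z":0.15,"spin":0},{"x":0,"y":0,"z":0.3,"spin":0},{"x":0,"y":0,"z":0.5,"spin":0},{"x":-0.2,"y":-0.2,"z":0.5,"spin":0},{"x":-0.4,"y":-0.4,"z":0.5,"spin":0},{"x":-0.6,"y":-0.6,"z":0.5,"spin":0},{"x":-0.6,"y":-0.8,"z":0.5,"spin":0},{"x":-0.6,"y":-1,"z":0.5,"spin":0},{"x":-0.6,"y":-1,"z":0.5,"spin":0}]'
python3 - <<'E'
from h import *
from workcell import vision,ctrl
print(ctrl.observe()["force"])
c=vision.camera("top");s=vision.camera("scene")
for n,k in(("top",c),("scene",s)):
    p=cloud(k);f=k["frame"].astype(int);d=np.linalg.norm(p[...,:2]-[.5607,.1457],axis=-1)
    q=p[(d<.05)&(p[...,2]>.168)&(f.max(-1)<90)];b=q[q[:,2]>.192]
    print(n,len(q),np.percentile(q[:,2],[5,50,98]),q.mean(0),"bar",rect(b[:,:2]),len(b))
e=lambda a:cv2.resize(a,(400,400),interpolation=cv2.INTER_CUBIC)
cv2.imwrite("pics/end.png",np.hstack([e(c["frame"][157:207,185:235,::-1]),e(s["frame"][125:185,250:310,::-1])]))
E
```

```text
time: 18.55
ee_pos: [0.5599, 0.1466, 0.1877]
eef_rot: [2.114, 0.215, -2.116]
force: [-0.3, -0.4, 0.7]
width: 0.0494
time: 19.55
ee_pos: [0.4096, -0.1035, 0.3147]
eef_rot: [2.116, 0.215, -2.111]
force: [1.0, 0.6, -0.6]
width: 0.0521
[ 0.96002792  0.64084856 -0.60070745]
top 300 [0.18372442 0.18779764 0.21339577] [0.55774732 0.14220392 0.1930681 ] bar (array([557.5, 142.1]), array([44.5, 32.9]), 46.85719680786133) 90
scene 245 [0.17502775 0.18748543 0.21108824] [0.56524253 0.13759343 0.19199703] bar (array([561.6, 144.1]), array([41.7, 12.3]), 11.938740730285645) 100
```

View pics/end.png

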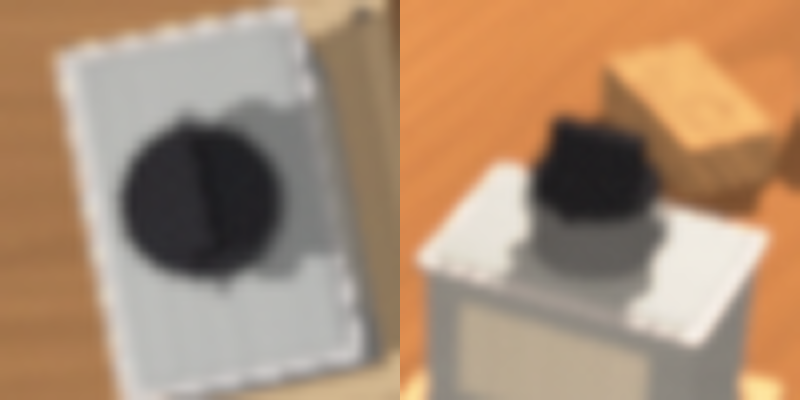

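The final views show the cap seated squarely on the collar. Its bar is in line with the ribs (11.9° against the tin's 10.6°), and the flange is at locked height.

```bash
python3 -c "
from workcell import ctrl;print(ctrl.hand_in())"
```

```text
the job is handed in; nothing more can be done
None
```

The safety cap is on the tin and, by every check I could make, locked. The job is handed in after about 20 s of robot time; no verdict was reported.

- **Pressing:** I lowered the larger black cap through the gaps. It met the spring at about 1.1 N/mm and bottomed at TCP height 0.1818 m. The highest press reading between moves was about 18 N.
- **Turning:** I eased off to about 13.5 N and turned the cap 62° clockwise. The turning moment stayed small, reaching 0.14 N m at the end.
- **Locking:** When I let it up, it rose 6 mm on the spring, more than the 1.5 mm it could rise under the teeth. It stopped where the lugs should meet the lips, and the force on the tool fell to near zero on release.
- **Final look:** The bar measured 11.9° against the tin's 10.6°, the flange top was at about 0.187 m as expected for locked, and the arm was clear. I did not re-measure the bystanders at the end; none was touched as far as I could tell.

**Disagreements:**
- The top view's automatic bar fit came out wrong (about 47° and too wide, because the flange got into the mask), so I relied on the scene camera and the picture instead.
- Up to about 6 N of sideways force showed while the cap was pressed and as it settled, and went away on release.
- The holding load of 6 to 16 N could not be measured after letting go.

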